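# Switch off the grinder's circuit at the bench switch box

## Task

The grinding wheel is about to be changed, so switch off the grinder's circuit at the sloping switch box on the bench: its switch is the second paddle from the socket outlet. With the fingertips, gently press the lower end of that paddle, the end nearer the robot, until it snaps over to off, then draw the hand clear. Leave the other switches as they are, and do not grasp, lift or shift anything on the bench.

Things in the scene. Friction and masses are not known exactly. Their poses are not given: they have to be found in the camera images.
- switchbox: Grey steel box screwed to the bench, 330 mm wide (y), 160 deep (x). Its face slopes up away from the robot by 0.26 rad: 45 mm high in front, 85 at the rear; outward normal (-0.257, 0, 0.966). Origin: under its middle, on the bench; x to the high rear, z up. Six places at 46 mm centres along y: four paddles, at one end the socket outlet, at the other a blank filler. Conduit at the rear.
- outlet: White double socket outlet with dark slots, 66 by 33 mm, at the +y or the -y end of the row. Origin: the middle of its face; axes as the switch box's. The first paddle's centre is 46 mm from it along y, the second 92, the third 138, the fourth 184.
- sw1 (a joint): White rocker paddle 33 wide, 66 long up the slope, hinged across its middle: one end stands proud, the other is in. It may be on or off at the start. Row of four at 46 mm centres, sw1 (+y end) to sw4 (-y end). Joint, rad: +0.1 OFF (lower end in), -0.1 ON (lower end proud). It snaps over the middle and stays. The proud end yields at about 4 N, travels about 5 mm, then meets a stop.
- sw2 (a joint): Paddle 2 of the row, made like sw1, same values: +0.1 rad off, -0.1 on. It is ON at the start.
- sw3 (a joint): Paddle 3 of the row, made like sw1, same values: +0.1 rad off, -0.1 on. It is ON at the start.
- sw4 (a joint): Paddle 4 of the row, made like sw1, same values: +0.1 rad off, -0.1 on. It may be on or off at the start.
- sw1_low (a point): Point on the surface of paddle sw1's lower half, on its centre line, 24 mm down the slope from its hinge: where to press. Moves with the paddle; its x runs up the paddle, y along the row, z out of it.
- sw2_low (a point): Point on the surface of paddle sw2's lower half, on its centre line, 24 mm down the slope from its hinge: where to press. Moves with the paddle; its x runs up the paddle, y along the row, z out of it.
- sw3_low (a point): Point on the surface of paddle sw3's lower half, on its centre line, 24 mm down the slope from its hinge: where to press. Moves with the paddle; its x runs up the paddle, y along the row, z out of it.
- sw4_low (a point): Point on the surface of paddle sw4's lower half, on its centre line, 24 mm down the slope from its hinge: where to press. Moves with the paddle; its x runs up the paddle, y along the row, z out of it.
- wheel: Spare grey grinding wheel lying flat, 150 mm across, 19 mm thick, beside the box. Origin: centre of its underside. Leave alone.
- wrench: Steel wrench lying on the bench behind the box. Origin: under its middle. Leave alone.
- tape: Grey tape measure standing on its base, 66 by 36 by 64 mm high, beside the box. Origin: centre of its underside. Leave alone.
- jar: Glass jar with a metal lid, 64 mm across, 85 mm high, behind the box. Origin: centre of its underside. Leave alone.

How it is judged:
On the way:
1. the fingertips press the second paddle from the socket outlet, so that it leaves its on position (contact force between the fingers and switchbox above 0.2 N and ((horizontal distance between outlet and sw2_low below 0.115 m and value of joint sw2 above -0.085 rad) or (horizontal distance between outlet and sw3_low below 0.115 m and value of joint sw3 above -0.085 rad))).
At the end, for the whole second after the job is handed in: The second paddle from the socket outlet is fully off (lower end in, joint above 0.08 rad), the other three paddles are as they were at the start (within 1.5 mm), and the wheel, wrench, tape and jar lie where they were (within 10 mm) (((horizontal distance between outlet and sw2_low below 0.115 m and value of joint sw2 above 0.08 rad and distance of sw3_low from where it was at the start of the episode below 0.0015 m) or (horizontal distance between outlet and sw3_low below 0.115 m and value of joint sw3 above 0.08 rad and distance of sw2_low from where it was at the start of the episode below 0.0015 m)) and distance of each of sw1_low, sw4_low from where it was at the start of the episode below 0.0015 m and distance of each of wheel, wrench, tape, jar from where it was at the start of the episode below 0.01 m); the robot touches nothing.
It fails at once if another paddle is pressed over ((horizontal distance between outlet and sw2_low below 0.115 m and distance of sw3_low from where it was at the start of the episode above 0.0025 m) or (horizontal distance between outlet and sw3_low below 0.115 m and distance of sw2_low from where it was at the start of the episode above 0.0025 m) or distance of any of sw1_low, sw4_low from where it was at the start of the episode above 0.0025 m).
It fails at once if a thing on the bench is shifted or lifted by more than 10 mm (distance of any of wheel, wrench, tape, jar from where it was at the start of the episode above 0.01 m).
It fails at once if the robot's fingers press the switch box with more than 35 N (contact force between the fingers and switchbox above 35 N).
It also fails if it takes over 32 s, if anything falls off the work surface, if the arm or the gripper's body presses on something with over 40 N, if the wrist force passes 120 N, or if a joint passes its speed limit or range.

## Robot

A 7-joint arm with a two-finger parallel gripper is mounted at the origin on the work surface. World frame = base frame: x ahead of the robot, y to its left, z up, the work surface at z = 0. Lengths are in m, angles in rad, forces in N, time in s.
With the tool pointing down it reaches from about 0.425 to 0.825 m from the base axis. Payload 3.6 kg.
Tool frame: the origin (TCP) lies at the very end of the fingers, on their centre line; the grasp point (between the pads) lies 19 mm behind it; z points along the fingers, y is the line along which they close (so a half turn about z gives the same grasp; the last joint's range is limited). The gripper opens to 93 mm and grips with 3 to 60 N. Pads are 15 mm wide; open, the fingers measure 128 mm over their backs; the gripper's body (75 mm by 188 mm) begins 65 mm behind the grasp point.
Start: joints at [1.272, 0.615, -0.013, 1.423, 0.008, 1.103, -0.04], TCP at [0.175, -0.626, 0.181] pointing down, gripper open.
Joint ranges: [-3.12, 3.12], [-0.3, 2.06], [-1.34, 1.32], [0.26, 2.42], [-1.36, 4.5], [0.01, 1.98], [-2.84, 2.84]. Speed limits (rad/s): [2.79, 2.79, 3.14, 3.14, 3.14, 3.14, 3.14].

## Interface

Orientations are given as a 3x3 rotation matrix whose columns are the frame's x, y, z axes.
In Python, from bench import get_state, snapshot, sign_off gives the robot as it stands.
- The arm moves only by the tool play_rows, never from a script. Its argument "deltas" is a list of rows, each a list of 6 numbers: the shift along the tool's x, y, z as a fraction of full scale, then the turn, a rotation vector about the tool's x, y, z as a fraction of full scale. In form: [[x, y, z, ax, ay, az], ...]. A call has 1 to 5 rows; each row is the pose to reach, as a shift and turn from the pose commanded when the call began, along the tool's axes at that moment; what a row does not reach only later rows make up. Full scale, the value 1, is 0.12 m for a shift and 90 degrees for a turn. A row lasts 1/8 s, in which the tool goes at most 62.5 mm and 10.7 degrees, less where a joint would pass 70% of its speed; a pose out of reach is approached as far as the arm can. A call with a number of a shift or a turn outside -1 to 1 is refused whole. A call with a gripper value outside its range is refused whole. "gripper" is the closure, from -1 (fully open) to 1 (shut), set as the call begins (left out, the last holds). The fingers move at their own pace and stop on an object; "squeeze" is the grip in N (left out, the last holds). Time passes only in rows, so rows that repeat a pose let the fingers close. It gives the time, the measured TCP pose, the force, the opening and the grip force at its end, in the units of the state.
- get_state(): the state, without advancing time (a new reading comes with each control period).
- snapshot(name): name is "scene" or "side" or "wrist"; returns a dict with "color" (420x560x3 uint8, red, green, blue), "fx", "fy", "cx", "cy" (pixels), "R" (3x3) and "t" (3): a world point X has camera coordinates R X + t; the wrist camera has in their place "tool_from_camera" (4x4, takes a point from camera to tool coordinates, whose origin is the TCP and whose axes are the flange's). Camera axes: x right, y down, z forward; pixel columns grow to the right and rows downward; lengths in m; the calibration is good to about 2 mm. A picture is of the moment at which its call begins: read the wrist's pose just before it. There is no depth.
- sign_off(): hands the job in; it is judged then, once.
The state is a dict: "t": time; "joint_pos": joint angles; "joint_vel": joint speeds; "effort": joint torques, N m; "position": TCP position; "eef_rot": TCP orientation; "wrist_force": force on the tool from outside, world axes, zero at the start; "wrist_torque": the same for the moment, N m; "opening": finger opening in m; "grip_force": force on a finger pad.
Only numpy, scipy, OpenCV 4.12 (cv2) and the standard library are available. Lean on these libraries where they do the work, as an engineer would, in place of code of your own. Each camera call takes 0.05 s, during which the arm holds its last target. There are 200 camera calls.

## Working session

There is one attempt and no reset: what is moved stays moved. The work goes in short steps, Python scripts to look and compute and a tool call to move; the robot and the scene stay as the last step left them, time stands still between calls to the robot, and variables do not carry over. Pictures are saved under pics/ and viewed, at most 10 in all, crops included, and the job is handed in when it is done.

Besides the shell and the picture viewer there is one more tool, called after "Request:" in YAML: its name, and indented under it one key for each argument. play_rows: Moves the arm, as the interface text tells. Its arguments: {"type":"object","properties":{"deltas":{"type":"array"},"gripper":{"type":"number"},"squeeze":{"type":"number"}},"required":["deltas"]}

```bash
mkdir -p pics; python3 - <<'E'
from bench import get_state, snapshot
import cv2,pickle
s=get_state();print(s['t'],s['position'],s['eef_rot'],s['opening'])
for n in("scene","side"):
    d=snapshot(n);cv2.imwrite(f"pics/{n}0.png",d["color"][:,:,::-1]);pickle.dump(d,open(n+".pkl","wb"))
    print(n,d["R"],d["t"],d["fx"],d["cx"],d["cy"])
E
```

```text
0.0 [ 0.17428825 -0.62529418  0.17999819] [[ 9.63264415e-01  2.68553899e-01 -6.85407774e-04]
 [ 2.68554774e-01 -9.63261359e-01  2.42650324e-03]
 [-8.57991660e-06 -2.52143376e-03 -9.99996821e-01]] 0.09303075523115792
scene [[ 0.72165919  0.69209205  0.01471737]
 [ 0.59406267 -0.60824738 -0.52642632]
 [-0.35538367  0.38864344 -0.85009336]] [-0.50022384 -0.28663804  1.34160066] 389.133919531345 279.12427955668574 210.50880815660975
side [[ 9.56002572e-01 -2.93358276e-01  6.57633618e-05]
 [-1.94320834e-01 -6.33425029e-01 -7.49007440e-01]
 [ 2.19769187e-01  7.16040260e-01 -6.62561582e-01]] [-0.57157759  0.21287931  0.99458877] 428.76915396112514 283.2037793166424 213.34121618820654
```

View pics/scene0.png

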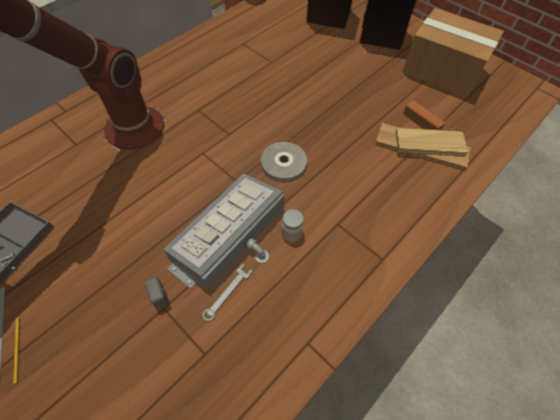

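View pics/side0.png

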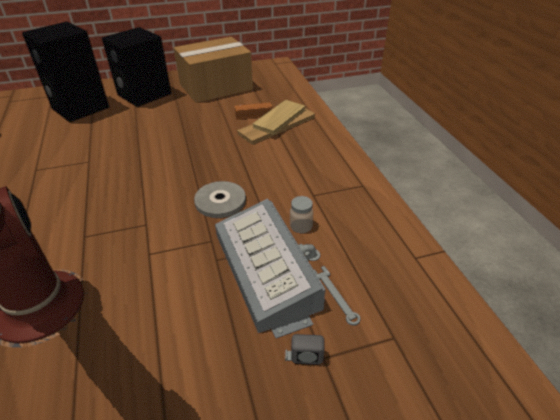

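The outlet with its slots is at the -y end of the row (side view about (280,287), scene about (195,245)), so the target should be sw3. The wheel is at the +y end and the tape at the -y end. I'll enlarge the row to get pixel positions.

```bash
python3 - <<'E'
import cv2,numpy as np
a=cv2.imread("pics/scene0.png")[170:290,160:290];b=cv2.imread("pics/side0.png")[200:330,210:325]
f=lambda i:cv2.resize(i,None,fx=3,fy=4.5,interpolation=cv2.INTER_CUBIC)
a=cv2.resize(a,(390,360),interpolation=2);b=cv2.resize(b,(345,390),interpolation=2)
o=np.zeros((390,740,3),np.uint8);o[:360,:390]=a;o[:,395:]=b
cv2.imwrite("pics/crop0.png",o)
E
```

```text
(no output)
```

View pics/crop0.png

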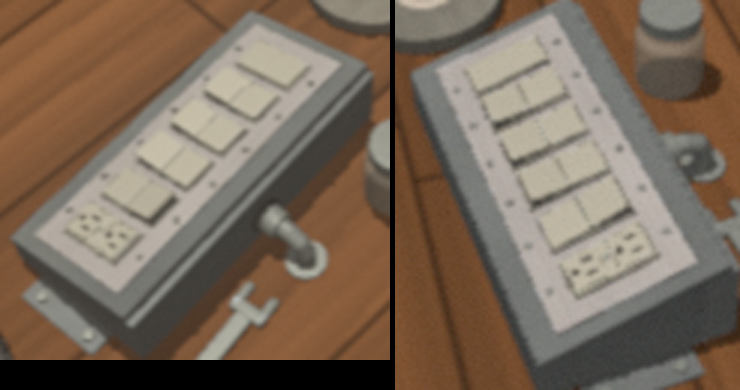

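The crop shows the outlet at scene crop (103,233) / side (608,261). Paddles run sw4, sw3, sw2, sw1 away from it, then the blank at (273,63) / (508,64). sw3's hinge is near (175,160) / (562,180). I'll triangulate these.

```bash
python3 - <<'E'
import cv2,numpy as np,pickle
A,B=[pickle.load(open(n+".pkl","rb")) for n in("scene","side")]
def P(d):
    K=np.array([[d["fx"],0,d["cx"]],[0,d["fy"],d["cy"]],[0,0,1]]);return K@np.c_[d["R"],d["t"]]
a=np.array([[103,233],[273,63],[175,160],[208,125]])/3+[160,170]
b=(np.array([[608,261],[508,64],[562,180],[541,133]])-[395,0])/3+[210,200]
X=cv2.triangulatePoints(P(A),P(B),a.T.astype(float),b.T.astype(float));X=(X[:3]/X[3]).T
print(X.round(4))
for n,x in zip("obht",X):
  for d,q in((A,a),(B,b)): 
    h=P(d)@np.r_[x,1];print(n,(h[:2]/h[2]).round(1),end=' ')
print(np.linalg.norm(X[0]-X[1]))
d=X[1]-X[0];print("yaw",np.arctan2(-d[0],d[1]))
E
```

```text
[[ 0.5407 -0.1661  0.0679]
 [ 0.5195  0.0623  0.0713]
 [ 0.5297 -0.0731  0.0637]
 [ 0.526  -0.0276  0.0717]]
o [194.3 248.3] o [280.5 286.6] b [251.  191.9] b [247.1 220.7] h [218.2 224.7] h [264.7 259.1] t [229.3 212.3] t [258.3 243.9] 0.22944164313656984
yaw 0.09248123250177512
```

Request:
play_rows:
  deltas:
    - [0.25,-0.23,0,0,0,0]
    - [0.5,-0.46,0,0,0,0]
    - [0.75,-0.69,0,0,0,0]
    - [0.97,-0.91,0,0,0,0]
  gripper: 1
  squeeze: 5

```text
t: 0.6
position: [0.2581, -0.4879, 0.1807]
eef_rot: [[0.963, 0.269, -0.0], [0.269, -0.963, 0.001], [0.0, -0.001, -1.0]]
wrist_force: [0.1, 0.6, -0.6]
opening: 0.0576
grip_force: 0.0
```

Request:
play_rows:
  deltas:
    - [0.25,-0.23,0,0,0,0]
    - [0.5,-0.46,0,0,0,0]
    - [0.75,-0.69,0,0,0,0]
    - [0.97,-0.91,0,0,0,0]

```text
t: 1.1
position: [0.3407, -0.3516, 0.1809]
eef_rot: [[0.963, 0.269, -0.0], [0.269, -0.963, 0.001], [-0.0, -0.001, -1.0]]
wrist_force: [-0.6, -0.4, -0.8]
opening: 0.0174
grip_force: 0.0
```

Request:
play_rows:
  deltas:
    - [0.25,-0.23,0,0,0,0]
    - [0.5,-0.46,0,0,0,0]
    - [0.75,-0.69,0,0,0,0]
    - [0.97,-0.91,0,0,0,0]
    - [0.97,-0.91,0,0,0,0.115]

```text
t: 1.72
position: [0.4244, -0.213, 0.1809]
eef_rot: [[0.996, 0.093, 0.0], [0.093, -0.996, 0.002], [0.0, -0.002, -1.0]]
wrist_force: [-0.3, -0.7, 0.8]
opening: 0.0001
grip_force: 0.0
```

Request:
play_rows:
  deltas:
    - [0.2,-0.25,0,0,0,0]
    - [0.4,-0.5,0,0,0,0]
    - [0.6,-0.75,0,0,0,0]
    - [0.7,-1,0,0,0,0]
    - [0.7,-1,0,0,0,0]

```text
t: 2.35
position: [0.4961, -0.0863, 0.1808]
eef_rot: [[0.995, 0.097, -0.001], [0.097, -0.995, 0.002], [-0.0, -0.002, -1.0]]
wrist_force: [-0.6, -0.1, -0.5]
opening: 0.0006
grip_force: 0.0
```

```bash
python3 - <<'E'
from bench import get_state, snapshot
import cv2,pickle
s=get_state();print(s['position'],s['eef_rot'],s['wrist_force'],s['joint_pos'])
d=snapshot("wrist");cv2.imwrite("pics/w0.png",d["color"][:,:,::-1]);pickle.dump((s,d),open("w.pkl","wb"))
print(d["tool_from_camera"],d["fx"],d["cx"],d["cy"])
E
```

```text
[ 0.49605108 -0.08630816  0.18078101] [[ 9.95269638e-01  9.71493665e-02 -5.89916890e-04]
 [ 9.71502794e-02 -9.95268111e-01  1.79171430e-03]
 [-4.13061559e-04 -1.84054944e-03 -9.99998221e-01]] [-0.56195106 -0.10613577 -0.49325044] [ 0.19371851  0.39104958 -0.08931159  1.83772865  0.04073016  0.91540603
 -1.38723414]
[[ 6.43249587e-04 -9.69966546e-01 -2.43237511e-01  6.69340642e-02]
 [ 9.99999297e-01  8.66206081e-04 -8.09668639e-04 -1.00717425e-03]
 [ 9.96045304e-04 -2.43236819e-01  9.69966421e-01 -2.04489484e-01]
 [ 0.00000000e+00  0.00000000e+00  0.00000000e+00  1.00000000e+00]] 331.5719224095914 276.460044980484 204.15327451661176
```

View pics/w0.png

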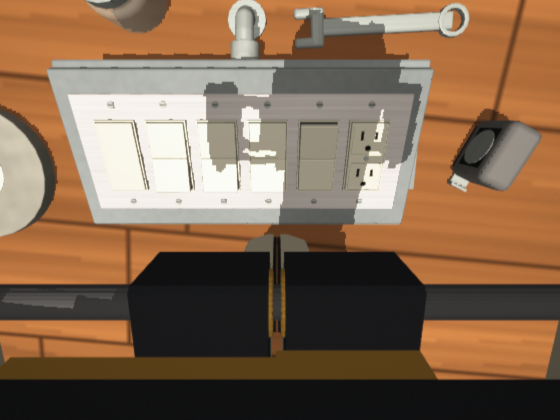

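The wrist view shows, right to left: outlet (366,158), sw4 (318,158), sw3 (268,158), sw2 (218,158), sw1 (168,158), blank (120,155). sw3's lower edge is near row 192.

```bash
python3 - <<'E'
import numpy as np,pickle
s,d=pickle.load(open("w.pkl","rb"));T=d["tool_from_camera"];R=s["eef_rot"];p=s["position"]
c=R@T[:3,3]+p
for n,u,v,z in(("outlet",366,158,.069),("blank",120,157,.069),("hinge",268,158,.069),("lowend",268.5,192,.062),("topend",268,122,.077),("low",268.5,182,.065)):
    r=R@T[:3,:3]@[(u-d["cx"])/d["fx"],(v-d["cy"])/d["fy"],1];X=c+r*(z-c[2])/r[2]
    print(n,X.round(4),"tool",(R.T@(X-p)).round(4),"units",(R.T@(X-p)/.12).round(3))
E
```

```text
outlet [ 0.5369 -0.1662  0.069 ] tool [0.0329 0.0837 0.1116] units [0.274 0.698 0.93 ]
blank [0.5149 0.0665 0.069 ] tool [ 0.0336 -0.1501  0.112 ] units [ 0.28  -1.25   0.934]
hinge [ 0.5278 -0.0736  0.069 ] tool [ 0.0328 -0.0093  0.1118] units [ 0.274 -0.078  0.932]
lowend [ 0.4934 -0.0771  0.062 ] tool [-0.0017 -0.0092  0.1188] units [-0.014 -0.077  0.99 ]
topend [ 0.5609 -0.0708  0.077 ] tool [ 0.0661 -0.0089  0.1038] units [ 0.55  -0.075  0.865]
low [ 0.504  -0.0762  0.065 ] tool [ 0.009  -0.0091  0.1158] units [ 0.075 -0.076  0.965]
```

Request:
play_rows:
  deltas:
    - [0.05,-0.08,0.0,0,0,0]
    - [0.05,-0.08,0.3,0,0,0]
    - [0.05,-0.08,0.6,0,0,0]
    - [0.05,-0.08,0.83,0,0,0]
    - [0.05,-0.08,0.83,0,0,0]

```text
t: 3.02
position: [0.4989, -0.0801, 0.0799]
eef_rot: [[0.996, 0.09, -0.005], [0.09, -0.996, 0.0], [-0.005, -0.001, -1.0]]
wrist_force: [0.7, -0.6, 0.8]
opening: 0.0002
grip_force: 0.0
```

```bash
python3 - <<'E'
from bench import get_state, snapshot
import cv2,numpy as np
s=get_state();print(s['position'],s['wrist_force'])
a=snapshot("scene")["color"][170:290,160:290,::-1];b=snapshot("side")["color"][200:330,210:325,::-1]
a=cv2.resize(a,(390,360),interpolation=2);b=cv2.resize(b,(345,390),interpolation=2)
o=np.zeros((390,740,3),np.uint8);o[:360,:390]=a;o[:,395:]=b
cv2.imwrite("pics/crop1.png",o)
E
```

```text
[ 0.49893018 -0.08005695  0.07994973] [ 0.68710479 -0.63768162  0.80529757]
```

View pics/crop1.png

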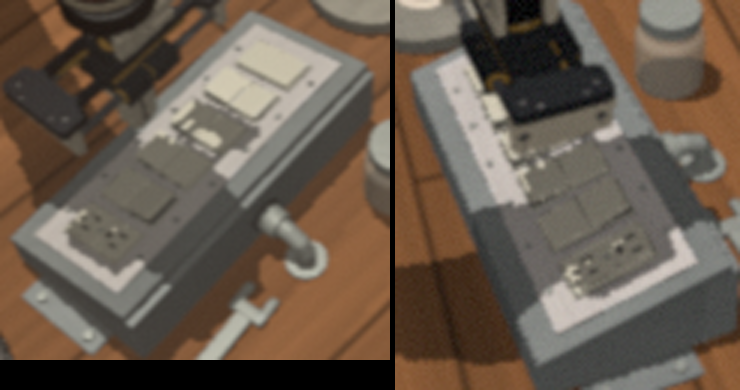

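The view shows the gripper over the lower part of the row, with the fingertip near scene crop (145,125). I'll check this by projecting the TCP and target, and take a wrist look.

```bash
python3 - <<'E'
from bench import get_state, snapshot
import cv2,numpy as np,pickle
s=get_state();p=s['position'];R=s['eef_rot']
for n,o,off in(("scene",(160,170),0),("side",(210,200),395)):
    d=pickle.load(open(n+".pkl","rb"))
    for X in(p,p+R@[0,.0175,0],p-R@[0,.0175,0],[.504,-.0762,.065],[.528,-.0736,.069],p-[0,0,.084]*np.array([0,0,-1])*-1+[0,0,.168]):
        h=d["R"]@X+d["t"];q=np.array([h[0]/h[2]*d["fx"]+d["cx"],h[1]/h[2]*d["fy"]+d["cy"]]);print(n,((q-o)*3+[off,0]).round(0))
d=snapshot("wrist");cv2.imwrite("pics/w1.png",d["color"][:,:,::-1])
E
```

```text
scene [146. 140.]
scene [132. 153.]
scene [159. 127.]
scene [153. 149.]
scene [172. 160.]
scene [132.  89.]
side [525. 176.]
side [533. 191.]
side [518. 160.]
side [529. 186.]
side [557. 174.]
side [520.  97.]
```

View pics/w1.png

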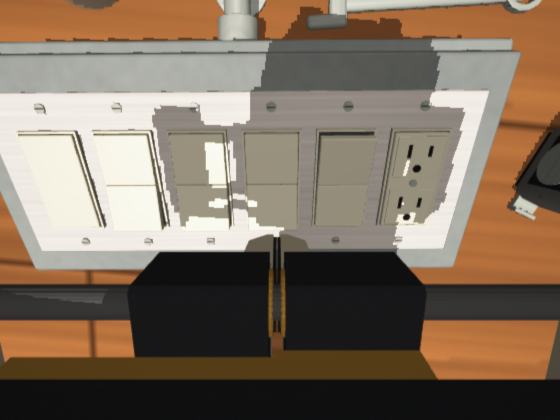

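The fingertips sit at the lower end of sw3 (paddle centre column about 272, TCP at about (278,228)), so they need about 4 mm towards +y. I'll shift and settle before pressing.

Request:
play_rows:
  deltas:
    - [0,-0.03,0,0,0,0]
    - [0,-0.03,0,0,0,0]
    - [0,-0.03,0,0,0,0]
    - [0,-0.03,0,0,0,0]

```text
t: 3.68
position: [0.5005, -0.076, 0.0817]
eef_rot: [[0.996, 0.091, 0.0], [0.091, -0.996, -0.0], [0.0, 0.0, -1.0]]
wrist_force: [-0.1, -0.8, -0.6]
opening: 0.0007
grip_force: 0.0
```

Request:
play_rows:
  deltas:
    - [0,0,0.03,0,0,0]
    - [0,0,0.06,0,0,0]
    - [0,0,0.08,0,0,0]
    - [0,0,0.09,0,0,0]
    - [0,0,0.09,0,0,0]

```text
t: 4.3
position: [0.5004, -0.0759, 0.0707]
eef_rot: [[0.996, 0.091, -0.0], [0.091, -0.996, 0.0], [-0.0, -0.0, -1.0]]
wrist_force: [-0.8, -0.7, -0.2]
opening: 0.0003
grip_force: 0.0
```

Request:
play_rows:
  deltas:
    - [0,0,0.01,0,0,0]
    - [0,0,0.015,0,0,0]
    - [0,0,0.02,0,0,0]
    - [0,0,0.025,0,0,0]

```text
t: 4.8
position: [0.5004, -0.0759, 0.0678]
eef_rot: [[0.996, 0.091, 0.0], [0.091, -0.996, 0.0], [0.0, -0.0, -1.0]]
wrist_force: [-0.8, 0.2, 0.5]
opening: 0.0009
grip_force: 0.0
```

Request:
play_rows:
  deltas:
    - [0,0,0.005,0,0,0]
    - [0,0,0.01,0,0,0]
    - [0,0,0.015,0,0,0]
    - [0,0,0.02,0,0,0]

```text
t: 5.3
position: [0.5004, -0.0759, 0.0653]
eef_rot: [[0.996, 0.091, -0.0], [0.091, -0.996, 0.0], [-0.0, -0.0, -1.0]]
wrist_force: [0.4, -0.1, 0.6]
opening: 0.0005
grip_force: 0.0
```

Request:
play_rows:
  deltas:
    - [0,0,0.005,0,0,0]
    - [0,0,0.01,0,0,0]
    - [0,0,0.015,0,0,0]

```text
t: 5.68
position: [0.5004, -0.0759, 0.0636]
eef_rot: [[0.996, 0.091, 0.0], [0.091, -0.996, 0.0], [0.0, -0.0, -1.0]]
wrist_force: [0.4, -0.3, 0.4]
opening: 0.0004
grip_force: 0.0
```

Request:
play_rows:
  deltas:
    - [0,0,0.005,0,0,0]
    - [0,0,0.01,0,0,0]
    - [0,0,0.015,0,0,0]

```text
t: 6.05
position: [0.5004, -0.0759, 0.0617]
eef_rot: [[0.996, 0.091, -0.0], [0.091, -0.996, 0.0], [0.0, -0.0, -1.0]]
wrist_force: [-0.7, 0.8, -1.0]
opening: 0.0008
grip_force: 0.0
```

Request:
play_rows:
  deltas:
    - [0,0,0.005,0,0,0]
    - [0,0,0.01,0,0,0]
    - [0,0,0.015,0,0,0]

```text
t: 6.42
position: [0.5004, -0.0759, 0.0599]
eef_rot: [[0.996, 0.091, -0.0], [0.091, -0.996, 0.0], [-0.0, -0.0, -1.0]]
wrist_force: [-0.1, 1.1, 0.8]
opening: 0.0008
grip_force: 0.0
```

Request:
play_rows:
  deltas:
    - [0,0,0.005,0,0,0]
    - [0,0,0.01,0,0,0]
    - [0,0,0.015,0,0,0]

```text
t: 6.8
position: [0.5004, -0.0759, 0.0581]
eef_rot: [[0.996, 0.091, 0.0], [0.091, -0.996, 0.0], [0.0, -0.0, -1.0]]
wrist_force: [0.2, -0.1, 0.1]
opening: 0.0002
grip_force: 0.0
```

```bash
python3 - <<'E'
from bench import get_state, snapshot
import cv2
d=snapshot("wrist");a=cv2.resize(d["color"][110:270,180:400,::-1],(770,560),interpolation=2);cv2.imwrite("pics/w2.png",a)
E
```

```text
(no output)
```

View pics/w2.png

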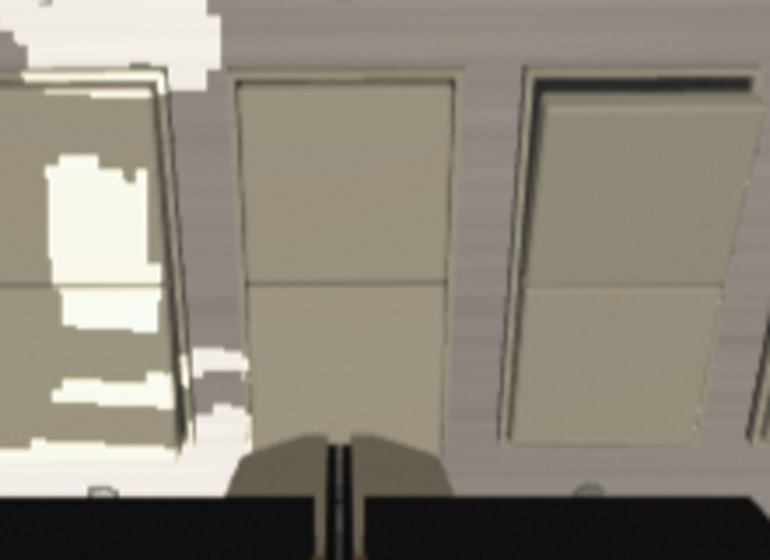

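No contact yet. The view shows the tip edge (crop y about 435) only just overlapping sw3's lower end (y about 448), though it is well centred across (340 vs 347). I'll raise, go 7 mm up the slope and press there.

Request:
play_rows:
  deltas:
    - [0,0,-0.04,0,0,0]
    - [0,0,-0.08,0,0,0]
    - [0.03,-0.005,-0.08,0,0,0]
    - [0.06,-0.01,-0.08,0,0,0]
    - [0.06,-0.01,-0.05,0,0,0]

```text
t: 7.48
position: [0.5082, -0.0739, 0.0642]
eef_rot: [[0.996, 0.091, 0.001], [0.091, -0.996, 0.0], [0.001, -0.0, -1.0]]
wrist_force: [0.0, 0.4, -0.4]
opening: 0.0006
grip_force: 0.0
```

Request:
play_rows:
  deltas:
    - [0,0,0.01,0,0,0]
    - [0,0,0.015,0,0,0]
    - [0,0,0.02,0,0,0]
    - [0,0,0.025,0,0,0]

```text
t: 7.98
position: [0.5075, -0.0741, 0.0612]
eef_rot: [[0.996, 0.091, 0.0], [0.091, -0.996, 0.0], [0.0, -0.0, -1.0]]
wrist_force: [-0.8, 0.2, 0.5]
opening: 0.0006
grip_force: 0.0
```

Request:
play_rows:
  deltas:
    - [0,0,0.005,0,0,0]
    - [0,0,0.01,0,0,0]
    - [0,0,0.015,0,0,0]

```text
t: 8.35
position: [0.5075, -0.0741, 0.0594]
eef_rot: [[0.996, 0.091, 0.0], [0.091, -0.996, 0.0], [0.0, -0.0, -1.0]]
wrist_force: [-0.2, 0.2, 0.1]
opening: 0.0005
grip_force: 0.0
```

Request:
play_rows:
  deltas:
    - [0,0,0.005,0,0,0]
    - [0,0,0.01,0,0,0]
    - [0,0,0.015,0,0,0]

```text
t: 8.72
position: [0.5075, -0.0741, 0.0576]
eef_rot: [[0.996, 0.091, 0.0], [0.091, -0.996, 0.0], [0.0, -0.0, -1.0]]
wrist_force: [0.2, 0.5, -0.3]
opening: 0.0004
grip_force: 0.0
```

Request:
play_rows:
  deltas:
    - [0,0,0.005,0,0,0]
    - [0,0,0.01,0,0,0]
    - [0,0,0.01,0,0,0]

```text
t: 9.1
position: [0.5074, -0.0741, 0.0563]
eef_rot: [[0.996, 0.091, -0.0], [0.091, -0.996, 0.0], [-0.0, -0.0, -1.0]]
wrist_force: [0.4, -1.3, -0.3]
opening: 0.0005
grip_force: 0.0
```

```bash
python3 - <<'E'
from bench import get_state, snapshot
import cv2,numpy as np
d=snapshot("wrist");a=cv2.resize(d["color"][110:270,200:370,::-1],(425,400),interpolation=2)
b=cv2.resize(snapshot("side")["color"][215:315,220:310,::-1],(360,400),interpolation=2)
cv2.imwrite("pics/w3.png",np.hstack([a,b]))
E
```

```text
(no output)
```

View pics/w3.png

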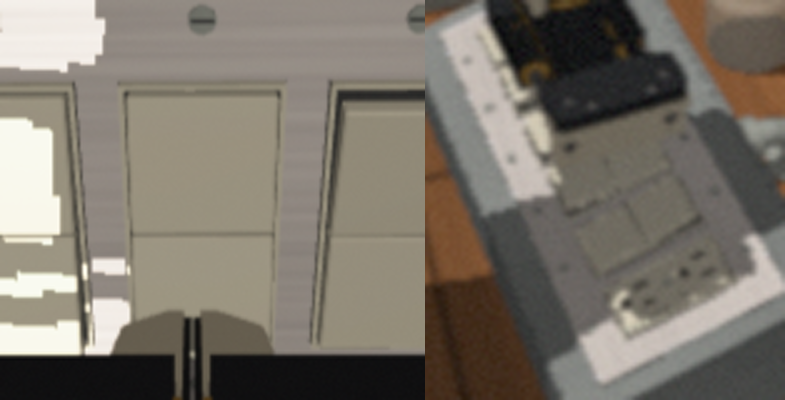

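sw3 is still on. The tips are over its lower half, about 23 mm below the hinge and about 2 mm too far +y. I'll correct and keep descending gently.

Request:
play_rows:
  deltas:
    - [0,0.015,0,0,0,0]
    - [0,0.015,0.005,0,0,0]
    - [0,0.015,0.01,0,0,0]
    - [0,0.015,0.015,0,0,0]

```text
t: 9.7
position: [0.5077, -0.0758, 0.0545]
eef_rot: [[0.996, 0.091, 0.0], [0.091, -0.996, 0.0], [0.0, -0.0, -1.0]]
wrist_force: [0.8, 0.6, 0.4]
opening: 0.0007
grip_force: 0.0
```

Request:
play_rows:
  deltas:
    - [0,0,0.005,0,0,0]
    - [0,0,0.01,0,0,0]
    - [0,0,0.01,0,0,0]

```text
t: 10.07
position: [0.5076, -0.0758, 0.0533]
eef_rot: [[0.996, 0.091, -0.0], [0.091, -0.996, 0.0], [-0.0, -0.0, -1.0]]
wrist_force: [-0.2, -0.3, 0.1]
opening: 0.0003
grip_force: 0.0
```

Request:
play_rows:
  deltas:
    - [0,0,0.005,0,0,0]
    - [0,0,0.01,0,0,0]
    - [0,0,0.015,0,0,0]

```text
t: 10.45
position: [0.5077, -0.0759, 0.0515]
eef_rot: [[0.996, 0.091, -0.0], [0.091, -0.996, 0.0], [-0.0, -0.0, -1.0]]
wrist_force: [-0.3, -0.1, -0.6]
opening: 0.0002
grip_force: 0.0
```

Request:
play_rows:
  deltas:
    - [0,0,0.005,0,0,0]
    - [0,0,0.01,0,0,0]
    - [0,0,0.01,0,0,0]

```text
t: 10.82
position: [0.5076, -0.0759, 0.0504]
eef_rot: [[0.996, 0.091, -0.0], [0.091, -0.996, 0.0], [-0.0, -0.0, -1.0]]
wrist_force: [0.2, 0.4, -0.5]
opening: 0.001
grip_force: 0.0
```

Request:
play_rows:
  deltas:
    - [0,0,0.005,0,0,0]
    - [0,0,0.01,0,0,0]
    - [0,0,0.015,0,0,0]

```text
t: 11.2
position: [0.5076, -0.0759, 0.0485]
eef_rot: [[0.996, 0.091, -0.0], [0.091, -0.996, 0.0], [-0.0, -0.0, -1.0]]
wrist_force: [0.6, 0.3, 0.6]
opening: 0.0005
grip_force: 0.0
```

```bash
python3 - <<'E'
from bench import get_state, snapshot
import cv2,numpy as np
d=snapshot("wrist");a=cv2.resize(d["color"][110:290,200:370,::-1],(567,600),interpolation=2)
cv2.imwrite("pics/w4.png",a)
E
```

```text
(no output)
```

View pics/w4.png

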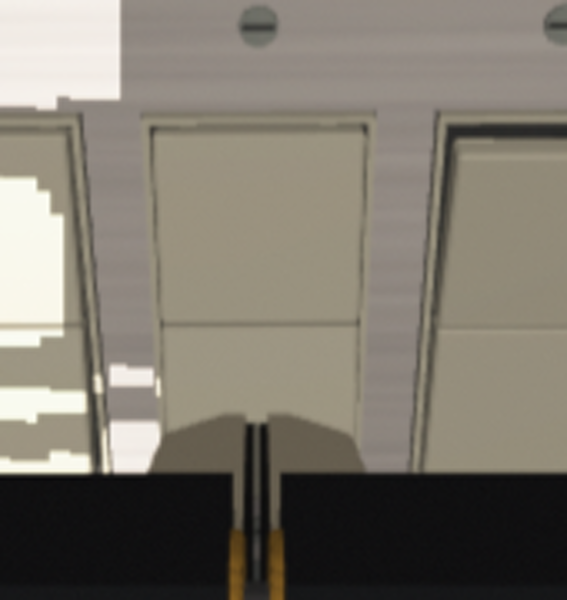

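The close view shows sw3 unmoved. Both the wrist and scene views put the closed tips about 20–25 mm short of the stated TCP, so contact should come lower. I'll go back 5 mm down the slope and keep descending in small steps.

Request:
play_rows:
  deltas:
    - [-0.04,0,0,0,0,0]
    - [-0.04,0,0.01,0,0,0]
    - [-0.04,0,0.015,0,0,0]
    - [-0.04,0,0.02,0,0,0]

```text
t: 11.75
position: [0.503, -0.0763, 0.0461]
eef_rot: [[0.996, 0.091, 0.0], [0.091, -0.996, 0.0], [0.0, -0.0, -1.0]]
wrist_force: [-0.8, -0.2, 0.3]
opening: 0.0004
grip_force: 0.0
```

Request:
play_rows:
  deltas:
    - [0,0,0.005,0,0,0]
    - [0,0,0.01,0,0,0]
    - [0,0,0.015,0,0,0]

```text
t: 12.12
position: [0.5029, -0.0763, 0.0443]
eef_rot: [[0.996, 0.091, -0.0], [0.091, -0.996, 0.0], [-0.0, -0.0, -1.0]]
wrist_force: [-0.1, -0.7, 0.5]
opening: 0.0005
grip_force: 0.0
```

Request:
play_rows:
  deltas:
    - [0,0,0.005,0,0,0]
    - [0,0,0.01,0,0,0]
    - [0,0,0.015,0,0,0]

```text
t: 12.5
position: [0.5029, -0.0763, 0.0426]
eef_rot: [[0.996, 0.091, 0.0], [0.091, -0.996, 0.0], [0.0, -0.0, -1.0]]
wrist_force: [-1.1, -0.3, -0.1]
opening: 0.0005
grip_force: 0.0
```

Request:
play_rows:
  deltas:
    - [0,0,0.005,0,0,0]
    - [0,0,0.01,0,0,0]
    - [0,0,0.015,0,0,0]

```text
t: 12.88
position: [0.5029, -0.0763, 0.0407]
eef_rot: [[0.996, 0.091, -0.0], [0.091, -0.996, 0.0], [-0.0, -0.0, -1.0]]
wrist_force: [-0.1, -0.8, -0.2]
opening: 0.0001
grip_force: 0.0
```

Request:
play_rows:
  deltas:
    - [0,0,0.005,0,0,0]
    - [0,0,0.01,0,0,0]
    - [0,0,0.015,0,0,0]

```text
t: 13.25
position: [0.5029, -0.0763, 0.039]
eef_rot: [[0.996, 0.091, -0.0], [0.091, -0.996, 0.0], [0.0, -0.0, -1.0]]
wrist_force: [-0.2, -0.3, -0.3]
opening: 0.0005
grip_force: 0.0
```

Request:
play_rows:
  deltas:
    - [0,0,0.005,0,0,0]
    - [0,0,0.01,0,0,0]
    - [0,0,0.015,0,0,0]

```text
t: 13.62
position: [0.5028, -0.0763, 0.0371]
eef_rot: [[0.996, 0.091, -0.0], [0.091, -0.996, 0.0], [-0.0, -0.0, -1.0]]
wrist_force: [-0.2, 1.6, 0.0]
opening: 0.0006
grip_force: 0.0
```

Request:
play_rows:
  deltas:
    - [0,0,0.005,0,0,0]
    - [0,0,0.01,0,0,0]
    - [0,0,0.015,0,0,0]

```text
t: 14.0
position: [0.5029, -0.0763, 0.0354]
eef_rot: [[0.996, 0.091, 0.0], [0.091, -0.996, 0.0], [0.0, -0.0, -1.0]]
wrist_force: [-0.4, 0.5, 1.7]
opening: 0.0007
grip_force: 0.7
```

```bash
python3 - <<'E'
from bench import get_state, snapshot
import cv2,numpy as np
s=get_state();print(s['position'],s['wrist_force'])
a=cv2.resize(snapshot("wrist")["color"][120:260,190:365,::-1],(500,400),interpolation=2)
b=cv2.resize(snapshot("side")["color"][200:300,220:295,::-1],(300,400),interpolation=2)
cv2.imwrite("pics/w5.png",np.hstack([a,b]))
E
```

```text
[ 0.50288921 -0.07628457  0.03536031] [-0.44723693  0.45738142  1.70957744]
```

View pics/w5.png

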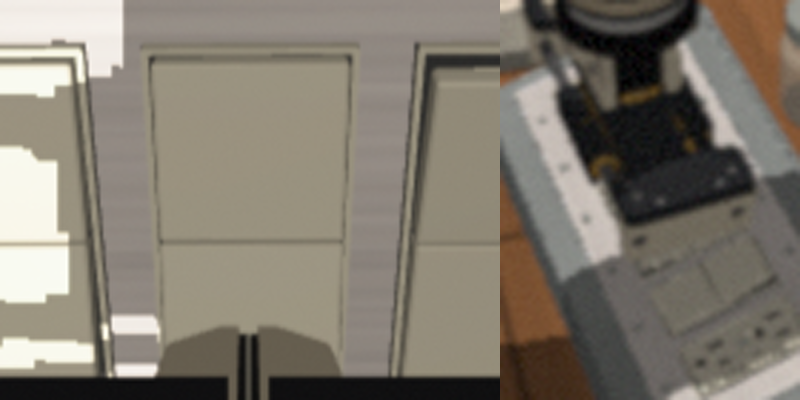

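The tips are now on sw3's lower half, about centred (column 248 vs 252), with light contact of 1.7 N. I'll press on in small steps.

Request:
play_rows:
  deltas:
    - [0,0,0.004,0,0,0]
    - [0,0,0.008,0,0,0]
    - [0,0,0.008,0,0,0]

```text
t: 14.48
position: [0.5029, -0.0763, 0.0346]
eef_rot: [[0.996, 0.091, 0.0], [0.091, -0.996, -0.0], [0.0, 0.0, -1.0]]
wrist_force: [-0.7, -0.0, 3.7]
opening: 0.0005
grip_force: 1.8
```

Request:
play_rows:
  deltas:
    - [0,0,0.004,0,0,0]
    - [0,0,0.008,0,0,0]
    - [0,0,0.008,0,0,0]

```text
t: 14.85
position: [0.5028, -0.0763, 0.0331]
eef_rot: [[0.996, 0.091, -0.0], [0.091, -0.996, 0.0], [-0.0, -0.0, -1.0]]
wrist_force: [0.1, 0.1, 0.3]
opening: 0.0001
grip_force: 0.0
```

Request:
play_rows:
  deltas:
    - [0,0,0.005,0,0,0]
    - [0,0,0.01,0,0,0]
    - [0,0,0.012,0,0,0]

```text
t: 15.22
position: [0.5029, -0.0763, 0.0319]
eef_rot: [[0.996, 0.091, 0.0], [0.091, -0.996, 0.0], [0.0, -0.0, -1.0]]
wrist_force: [0.8, 0.3, 0.8]
opening: 0.0005
grip_force: 0.2
```

Request:
play_rows:
  deltas:
    - [0,0,0.005,0,0,0]
    - [0,0,0.01,0,0,0]
    - [0,0,0.012,0,0,0]

```text
t: 15.6
position: [0.5031, -0.0763, 0.0314]
eef_rot: [[0.996, 0.091, 0.001], [0.091, -0.996, -0.0], [0.001, 0.0, -1.0]]
wrist_force: [-1.2, 0.5, 7.8]
opening: 0.0004
grip_force: 4.0
```

Snapped, and now against the stop at 7.8 N. Withdrawing.

Request:
play_rows:
  deltas:
    - [0,0,-0.1,0,0,0]
    - [0,0,-0.35,0,0,0]
    - [0,0,-0.65,0,0,0]
    - [0,0,-0.95,0,0,0]
    - [0,0,-0.95,0,0,0]

```text
t: 16.23
position: [0.5052, -0.0766, 0.1477]
eef_rot: [[0.996, 0.091, 0.007], [0.091, -0.996, -0.001], [0.007, 0.001, -1.0]]
wrist_force: [-0.1, -0.2, -0.2]
opening: 0.0004
grip_force: 0.0
```

Request:
play_rows:
  deltas:
    - [-0.3,0,-0.2,0,0,0]
    - [-0.5,0,-0.3,0,0,0]
    - [-0.5,0,-0.3,0,0,0]

```text
t: 16.6
position: [0.4417, -0.0821, 0.1807]
eef_rot: [[0.996, 0.09, -0.0], [0.09, -0.996, -0.0], [-0.0, 0.0, -1.0]]
wrist_force: [0.7, -0.5, -0.7]
opening: 0.0005
grip_force: 0.0
```

```bash
python3 - <<'E'
from bench import get_state, snapshot
import numpy as np,cv2
s=get_state();p=s['position'];R=s['eef_rot'];print(s['t'],p)
d=snapshot("wrist");T=d["tool_from_camera"];Ti=np.linalg.inv(T)
cv2.imwrite("pics/w6.png",d["color"][:,:,::-1]);g=cv2.cvtColor(d["color"],cv2.COLOR_RGB2GRAY)
# dark gap above a paddle's upper end (proud when off): minimum brightness there
h=np.array([.528,-.0736,.07]);u=np.array([.092*-1,.996,0]);v=np.array([.966*.996,.966*.092,.257])
def px(X):
    c=Ti[:3,:3]@(R.T@(X-p))+Ti[:3,3];return c[0]/c[2]*d["fx"]+d["cx"],c[1]/c[2]*d["fy"]+d["cy"]
for k,n in((-1,"sw4"),(0,"sw3"),(1,"sw2"),(2,"sw1")):
    H=h+.046*k*u;x=px(H+v*.034);x0,y0=map(round,x);q=g[max(y0-8,0):y0+8,x0-4:x0+5];print(n,np.round(x),q.mean(1).round().astype(int))
E
```

```text
16.6 [ 0.44173528 -0.08211529  0.1806764 ]
sw4 [331.  58.] [140 140 139 136 135 134 117  66  82 124 137 138 136 136 136 136]
sw3 [277.  58.] [244 245 244 241 225 212 221 149  99 126 185 220 221 221 221 221]
sw2 [223.  58.] [242 243 243 242 239 232 230 228 184 238 248 249 249 249 249 249]
sw1 [170.  58.] [241 240 242 242 241 237 236 231 168 210 246 248 248 248 248 248]
```

sw3 now shows the dark "off" gap above its upper end, as sw4 does. sw1 and sw2 still look on.

```bash
python3 -c "
from bench import sign_off
print(sign_off())"
```

```text
the job is handed in; nothing more can be done
None
```

I switched off sw3, the second paddle from the socket outlet. It snapped over at about 4 N and met its stop at about 8 N. The hand is drawn clear, the other paddles look unchanged in the last wrist image, and the job was handed in at about 17 s, with no verdict returned.

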